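# Seat a plug-in relay and show its joint line to the inspection camera

## Robot

A 6-joint arm with a two-finger parallel gripper is mounted at the origin on a cart in front of the work surface, level with it; the furniture and walls round the work are solid. World frame = base frame: x ahead of the robot, y to its left, z up, the work surface at z = 0. Lengths are in m, angles in rad, forces in N, time in s.
With the tool pointing down it reaches from about 0.275 to 0.725 m from the base axis. Payload 5.6 kg.
Tool frame: the origin (TCP) lies at the very end of the fingers, on their centre line; the grasp point (between the pads) lies 19 mm behind it; z points along the fingers, y is the line along which they close (so a half turn about z gives the same grasp; the last joint's range is limited). The gripper opens to 85 mm and grips with 20 to 120 N. Pads are 22 mm wide; open, the fingers measure 114 mm over their backs; the gripper's body (76 mm by 85 mm) begins 54 mm behind the grasp point. The pads swing forward as they close: fully open they stand 13 mm farther back than shut.
Start: joints at [-0.885, 0.255, 0.108, 0, -1.424, -0.285], TCP at [0.215, -0.506, 0.231] pointing down, gripper open.
Joint ranges: [-2.95, 2.95], [-1.21, 1.97], [-1.09, 1.5], [-2.87, 1.71], [-2.94, -0.07], [-3.05, 3.05]. Speed limits (rad/s): [2.57, 2.57, 3.14, 3.14, 3.14, 3.14].

## Interface

Orientations are given as a 3x3 rotation matrix whose columns are the frame's x, y, z axes.
In Python, from rig import bot gives the robot as it stands.
- The arm moves only by the tool send_rows, never from a script. Its argument "deltas" is a list of rows, each a list of 7 numbers: the finger opening in mm, from 0 to 85.4, then the shift along the tool's x, y, z normalised to -1 to 1, where 1 is 100 mm, then the turn, a rotation vector about the tool's x, y, z normalised to -1 to 1, where 1 is 2 rad. A call has 1 to 8 rows; each row is the pose to reach, as a shift and turn from the pose commanded when the call began, along the tool's axes at that moment; what a row does not reach only later rows make up. A row lasts 1/12 s, in which the tool goes at most 41.7 mm and 7.16 degrees, less where a joint would pass 70% of its speed; a pose out of reach is approached as far as the arm can. A call with a number of a shift or a turn outside -1 to 1 is refused whole. A call with a gripper value outside its range is refused whole. The fingers move at their own pace and stop on an object; the grip force is fixed at half the most. Time passes only in rows, so rows that repeat a pose let the fingers close. It gives the time, the measured TCP pose, the force, the opening and the grip force at its end, in the units of the state.
- bot.state(): the state, without advancing time (a new reading comes with each control period).
- bot.read_camera(name): name is "side" or "top"; returns the picture (400x640x3 uint8, red, green, blue); there is no depth.
- bot.get_calibration(name): a dict with "mtx" (3x3 intrinsics, pixels), "R" (3x3) and "t" (3): a world point X has camera coordinates R X + t. Camera axes: x right, y down, z forward; pixel columns grow to the right and rows downward; lengths in m; the calibration is good to about 2 mm. A picture is of the moment at which its call begins. get_calibration takes no time and is no camera call.
- bot.job_done(): hands the job in; it is judged then, once.
The state is a dict: "time_s": time; "joints": joint angles; "joint_vel": joint speeds; "joint_efforts": joint torques, N m; "tool_pos": TCP position; "eef_rot": TCP orientation; "contact_force": force on the tool from outside, world axes, zero at the start; "ft_torque": the same for the moment, N m; "grip_width": finger opening in m; "gripper_force": force on a finger pad.
Only numpy, scipy, OpenCV 4.12 (cv2) and the standard library are available. Lean on these libraries where they do the work, as an engineer would, in place of code of your own. Each camera call takes 0.05 s, during which the arm holds its last target. There are 200 camera calls.

## Task

One of the three relays on the bench rail is not fully plugged in: press it straight down until it is fully home in its socket, while the socket still sits on the rail. Then take that unit by its black socket, not by the relay, lift it off the rail and present it to the inspection camera for the record picture: about 15 cm straight in front of the lens, level and upright, the joint between socket and relay at the middle of the lens, a long side square to the camera and the end with the single row of screws on the camera's right. Finish holding it still there; do not touch the camera, and leave the other two units in place.

Things in the scene. Friction and masses are not known exactly. Their poses are not given: they have to be found in the camera images.
- socket_a: black rail socket under the proud relay, 64 mm long (its x), 27 mm wide (y); origin under its middle at the height of its feet, z up. End faces 20 mm high, free for the fingers; a tower under the relay reaches z = 28 mm. Sits without a catch over the 35 mm rail (channel 37 mm long, 8 mm deep, in its underside) and lifts straight off. Unit 0.13 to 0.2 kg.
- relay_a: white relay plugged into socket_a and moving with it, 28 x 21 x 23 mm (x, y, z); origin at the middle of its underside. Once home its middle is 5.5 mm toward the coil end (-x) from the socket's middle and its flat top 51 mm above the socket's origin.
- travel_a (a joint): how far relay_a stands out of its socket (m): 0 = fully home, a hard stop; 0.006 to 0.010 at the start, brass blades showing in the gap. Slides along the socket's z against a steady friction of about 7 N and stays where it is left.
- seam_a (a point): middle of the joint between socket_a and its relay once home: on top of the socket's tower, 5.5 mm toward the coil end (-x) and 28 mm above the socket's origin. Axes those of socket_a.
- coil_end_a (a point): middle of the end face at -x of socket_a (x = -32 mm, z = 13 mm): the coil end, with a single row of two screws. The other end has two rows of two screws, the inner row on a step 25 mm high.
- socket_b: a second unit, the same as socket_a, its relay already home (top 51 mm above this origin).
- socket_c: a third unit, the same as socket_b. To the right of the rail stands a fixed blue drawer cabinet, 200 mm high, its nearest face about 60 mm or more from the rail's end units (at y below about -0.06, x above 0.46): the arm starts on its far side and must cross it high.
- bench_rail: fixed steel rail, 35 mm wide (its x), 216 mm long (y), its top 30 mm above the table, on an aluminium plate 80 x 236 x 8 mm, a plastic bracket 42 mm high at each end. Origin under the plate's middle. Three units sit across the rail in any order, about 55 mm apart, all with their coil ends toward the robot (-x).
- camera_stand: fixed stand of the inspection camera; origin on the table straight below the lens glass. Base plate 120 x 100 x 14 mm from 24 to 144 mm behind (+x), column 16 mm thick and 300 mm high 114 mm behind. The camera looks level along -x of this frame; its right-hand side is +y.
- lens (a point): middle of the camera's front glass, 155 to 215 mm above the table (the head is clamped at another height each time), in a ring lamp 60 mm across. Axes those of the stand: the camera looks along -x, its right is +y.
There are look-alikes about, which are no part of the job. Leave any red look-alike of the socket_a alone.

How it is judged:
By the outcome, as a careful person would: the job done as asked, in the order asked, and still so for the second after the job is handed in, while the arm keeps its last pose, push and grip.
It also fails if it takes over 45 s, if anything falls off the work surface, if the arm or the gripper's body presses on something with over 40 N, if the wrist force passes 120 N, or if a joint passes its speed limit or range.

## Working session

There is one attempt and no reset: what is moved stays moved. The work goes in short steps, Python scripts to look and compute and a tool call to move; the robot and the scene stay as the last step left them, time stands still between calls to the robot, and variables do not carry over. Pictures are saved under pics/ and viewed, at most 10 in all, crops included, and the job is handed in when it is done.

Besides the shell and the picture viewer there is one more tool, called after "Request:" as name(argument=value, ...) on one line, values as JSON. send_rows: Moves the arm, as the interface text tells. Its arguments: {"type":"object","properties":{"deltas":{"type":"array"}},"required":["deltas"]}

```bash
mkdir -p pics; ls; python3 - <<'E'
from rig import bot
import cv2,numpy as np
for n in("top","side"):
    im=bot.read_camera(n);cv2.imwrite(f"pics/{n}0.png",im[:,:,::-1])
    c=bot.get_calibration(n);print(n,c["mtx"].tolist(),"\n",np.round(c["R"],4).tolist(),np.round(c["t"],4),"pos",np.round(-c["R"].T@c["t"],3))
s=bot.state();print(s["time_s"],s["tool_pos"],np.round(s["eef_rot"],3).tolist(),s["contact_force"],s["grip_width"])
E
```

```text
pics
top [[458.2369952070695, 0.0, 317.31353701338185], [0.0, 458.2369952070695, 197.97206797352675], [0.0, 0.0, 1.0]] 
 [[0.0289, -0.9996, 0.0071], [-0.9937, -0.0295, -0.1084], [0.1086, -0.0039, -0.9941]] [0.1289 0.5277 1.0075] pos [0.411 0.148 1.058]
side [[438.75030596001506, 0.0, 312.27303663265906], [0.0, 438.75030596001506, 197.12991896559157], [0.0, 0.0, 1.0]] 
 [[-0.9996, 0.0294, 0.0038], [0.0058, 0.3189, -0.9478], [-0.0291, -0.9473, -0.319]] [0.4993 0.0915 1.1232] pos [0.531 1.02  0.443]
0.1 [ 0.21444022 -0.5059728   0.23050157] [[-0.921, -0.39, -0.001], [-0.39, 0.921, 0.002], [0.0, 0.002, -1.0]] [ 0.79624922 -0.03011128  0.41557907] 0.08546241543757646
```

View pics/top0.png

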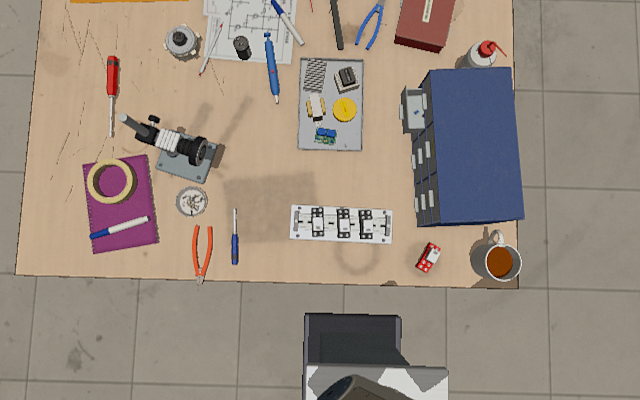

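View pics/side0.png

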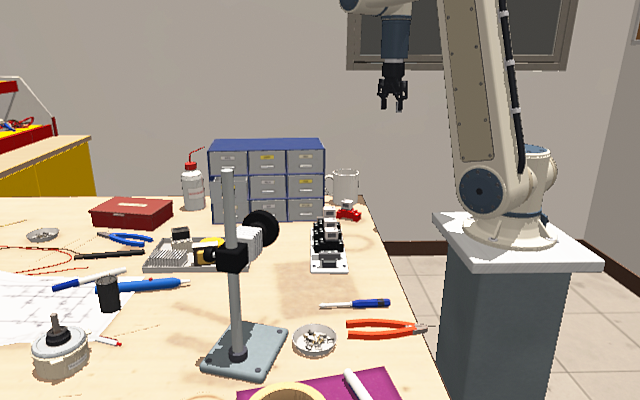

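The top view shows the rail at about (341,223) with three units at columns 317, 342 and 365, and the camera stand at (188,158) with its lens ring near (198,150). In the side view the rail is at (328,245), the lens ring at (261,229), and the cabinet is behind. I'll zoom in on both.

```bash
python3 - <<'E'
import cv2,numpy as np
t=cv2.imread("pics/top0.png");s=cv2.imread("pics/side0.png")
f=lambda im,x0,y0,x1,y1,k:cv2.resize(im[y0:y1,x0:x1],None,fx=k,fy=k,interpolation=cv2.INTER_CUBIC)
a=f(t,285,200,397,248,7);b=f(s,300,195,360,280,7)
cv2.imwrite("pics/c1.png",a);
c=f(t,110,105,230,190,5);d=f(s,195,160,295,385,2.6)
cv2.imwrite("pics/c2.png",np.hstack([np.pad(x,((0,600-x.shape[0]),(0,0),(0,0))) for x in (f(s,300,200,358,280,7.3),f(s,205,200,293,290,4.2))])[:, :800])
cv2.imwrite("pics/c3.png",c)
E
```

```text
(no output)
```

View pics/c1.png

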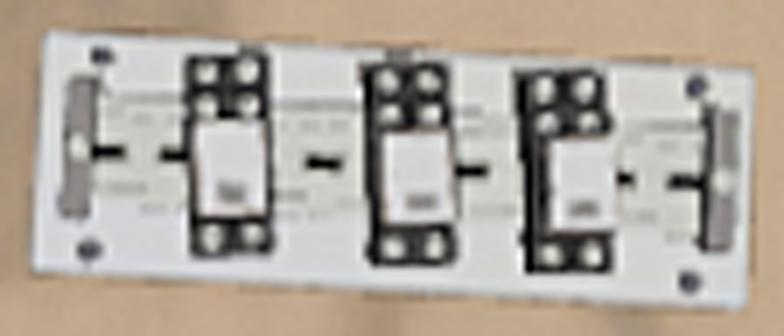

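View pics/c2.png

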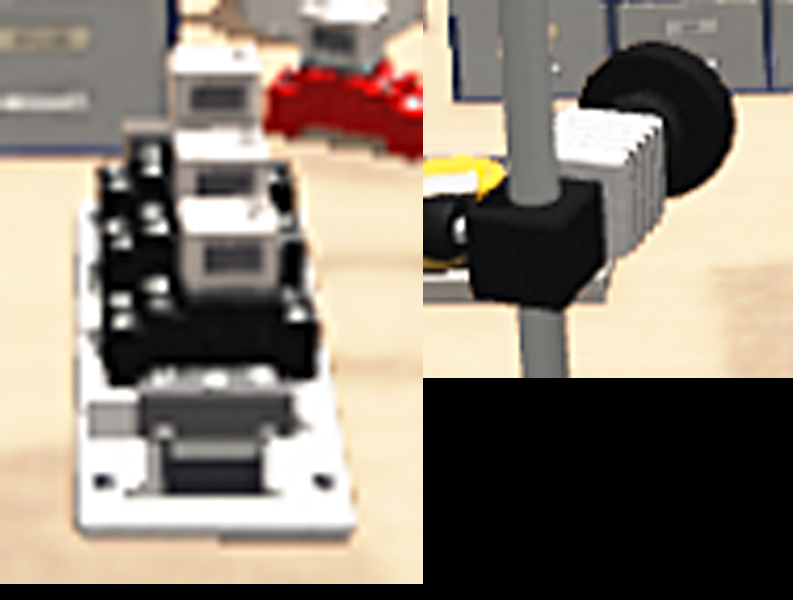

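View pics/c3.png

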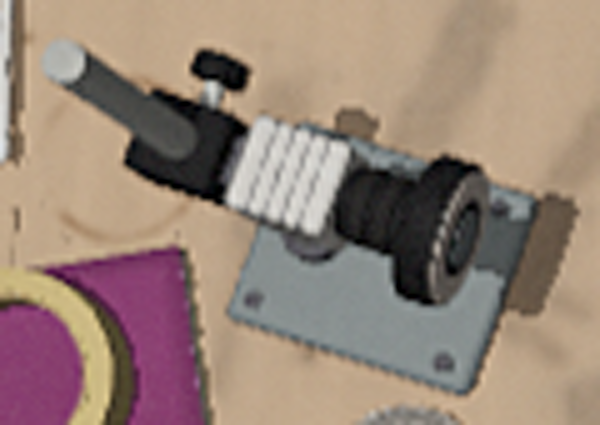

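Unit 3 (top crop x≈567, the −y one) looks proud. Its roof in the side crop (y 45–90) stands higher than even spacing would give against 130 and 200. Next I'll cast rays to get numbers for all of this.

```bash
cat >h.py <<'E'
import numpy as np,cv2
from rig import bot
C={n:bot.get_calibration(n) for n in("top","side")}
def ray(n,p):
    c=C[n];d=c["R"].T@np.linalg.solve(c["mtx"],np.array([p[0],p[1],1.]));return -c["R"].T@c["t"],d
def plane(n,p,z):
    o,d=ray(n,p);return o+d*(z-o[2])/d[2]
def tri(p,q):
    o1,d1=ray("top",p);o2,d2=ray("side",q)
    k=np.linalg.lstsq(np.c_[d1,-d2],o2-o1,rcond=None)[0];a=o1+k[0]*d1;b=o2+k[1]*d2
    return (a+b)/2,np.linalg.norm(a-b)
def proj(n,X):
    c=C[n];v=c["mtx"]@(c["R"]@np.asarray(X)+c["t"]);return v[:2]/v[2]
def grab(n,f=None):
    im=bot.read_camera(n)[:,:,::-1].copy()
    if f:cv2.imwrite(f"pics/{f}.png",im)
    return im
E
python3 - <<'E'
from h import *
np.set_printoptions(precision=4,suppress=True)
t=cv2.imread("pics/top0.png");s=cv2.imread("pics/side0.png")
# rail plate: bright mask
u=lambda p,k,o:(np.array(p)+.5)/k-.5+np.array(o)
roi=t[195:250,280:400]
m=(roi.min(2)>165).astype(np.uint8); m=cv2.morphologyEx(m,cv2.MORPH_CLOSE,np.ones((25,25)))
c=max(cv2.findContours(m,0,2)[0],key=cv2.contourArea);b=cv2.boxPoints(cv2.minAreaRect(c))+[280,195]
P=np.array([plane("top",q,.008) for q in b]);print("rail corners",P[:,:2].tolist(),"mid",P.mean(0),"sides",[np.linalg.norm(P[i]-P[i-1]) for i in range(2)])
# base plate by colour
roi=t[105:190,145:230].astype(int)
hsv=cv2.cvtColor(t,cv2.COLOR_BGR2HSV)[125:190,150:225]
print("plate hsv",hsv[165-125,170-150])
m=((hsv[...,0]>85)&(hsv[...,0]<115)&(hsv[...,1]>25)&(hsv[...,1]<90)&(hsv[...,2]>90)).astype(np.uint8)
n,l,st,_=cv2.connectedComponentsWithStats(m);k=1+st[1:,4].argmax();c=np.vstack([x for x in cv2.findContours((m*(st[l,4]>8)).astype(np.uint8),0,2)[0]])
b=cv2.boxPoints(cv2.minAreaRect(c))+[150,125];P=np.array([plane("top",q,.014) for q in b]);print("stand",b.tolist(),P[:,:2].tolist(),[np.linalg.norm(P[i]-P[i-1]) for i in range(2)])
# relay roofs by hand-read edges
R=[[(195,122),(270,216)],[(383,133),(453,225)],[(552,140),(617,230)]]
S=[[(178,200),(280,237)],[(172,130),(270,168)],[(172,46),(258,90)]]
for r,q in zip(R,S):
    p=u(np.mean(r,0),7,(285,200));q=u(np.mean(q,0),7.3,(300,200))
    print("roof",tri(p,q),plane("top",p,.074))
# socket end screws outlines (z~.042)
for x in [(190,55,268,258),(365,62,450,265),(525,72,610,272)]:
    print("socket",plane("top",u(((x[0]+x[2])/2,(x[1]+x[3])/2),7,(285,200)),.042))
E
```

```text
rail corners [[0.5302707406849112, 0.23033439464406422], [0.5384278278893884, -0.04418981125781349], [0.4144776523741293, -0.045371040986304345], [0.40665116983013805, 0.22567063766756829]] mid [0.4725 0.0916 0.008 ] sides [np.float64(0.12370751362570542), np.float64(0.27464536715138305)]
plate hsv [ 94  12 145]Traceback (most recent call last):
  File "<stdin>", line 15, in <module>
    return _nx.concatenate(arrs, 0, dtype=dtype, casting=casting)
           ~~~~~~~~~~~~~~~^^^^^^^^^^^^^^^^^^^^^^^^^^^^^^^^^^^^^^^
ValueError: need at least one array to concatenate
```

```bash
python3 - <<'E'
from h import *
np.set_printoptions(precision=4,suppress=True)
t=cv2.imread("pics/top0.png")
u=lambda p,k,o:(np.array(p)+.5)/k-.5+np.array(o)
K=4
def rect(x0,y0,x1,y1,f,z,tag,cl):
    im=cv2.resize(t[y0:y1,x0:x1],None,fx=K,fy=K,interpolation=cv2.INTER_CUBIC)
    h=cv2.cvtColor(im,cv2.COLOR_BGR2HSV).astype(int)
    m=f(h).astype(np.uint8);m=cv2.morphologyEx(cv2.morphologyEx(m,cv2.MORPH_OPEN,np.ones((9,9))),cv2.MORPH_CLOSE,np.ones((cl,cl)))
    c=max(cv2.findContours(m,0,2)[0],key=cv2.contourArea);b=u(cv2.boxPoints(cv2.minAreaRect(c)),K,(x0,y0))
    P=np.array([plane("top",q,z)[:2] for q in b]);print(tag,b.tolist(),"\n",P,"mid",P.mean(0),"sides",np.linalg.norm(P[0]-P[1]),np.linalg.norm(P[1]-P[2]))
    cv2.imwrite(f"pics/m_{tag}.png",m*255)
rect(280,195,400,250,lambda h:(h[...,1]<45),.008,"rail",41)
rect(150,125,225,190,lambda h:(h[...,1]<45)&(h[...,2]>100)&(h[...,2]<175)&(h[...,0]>70)&(h[...,0]<130),.014,"stand",9)
R=[[(195,122),(270,216)],[(383,133),(453,225)],[(552,140),(617,230)]]
S=[[(178,200),(280,237)],[(172,130),(270,168)],[(172,46),(258,90)]]
for r,q in zip(R,S):
    p=u(np.mean(r,0),7,(285,200));q=u(np.mean(q,0),7.3,(300,200))
    print("roof",tri(p,q),plane("top",p,.074))
for x in [(190,55,268,258),(365,62,450,265),(525,72,610,272)]:
    print("socket",plane("top",u(((x[0]+x[2])/2,(x[1]+x[3])/2),7,(285,200)),.042))
for c in [(230,312),(470,392),(545,200)]:
    print("stand corner",plane("top",u(c,5,(110,105)),.014))
for c in [(45,35),(752,68),(748,308),(33,270)]: print("rail corner",plane("top",u(c,7,(285,200)),.008))
# lens ring front disc
print("lens",tri(u((462,235),5,(110,105)),u((658-423,118),4.2,(205,200))))
E
```

```text
rail [[288.34957122802734, 238.5521469116211], [290.3153991699219, 203.3856430053711], [393.2607879638672, 209.1403579711914], [391.29496002197266, 244.3068618774414]] 
 [[ 0.4309  0.2075]
 [ 0.5116  0.2059]
 [ 0.5053 -0.0313]
 [ 0.4246 -0.0277]] mid [0.4681 0.0886] sides 0.08070776872683438 0.2372597601864188
stand [[154.92499923706055, 167.7249984741211], [162.95000076293945, 143.6500015258789], [210.95000076293945, 159.6500015258789], [202.92499923706055, 183.7249984741211]] 
 [[0.5842 0.5199]
 [0.6412 0.5052]
 [0.607  0.3922]
 [0.5504 0.4076]] mid [0.5957 0.4562] sides 0.05883618860313633 0.11802666285430916
roof (array([0.4634, 0.1418, 0.073 ]), np.float64(0.00022658269628094267)) [0.4632 0.1418 0.074 ]
roof (array([0.4619, 0.0848, 0.0726]), np.float64(0.00013966545952450747)) [0.4618 0.0849 0.074 ]
roof (array([0.4609, 0.0346, 0.0813]), np.float64(0.0003338780181618281)) [0.4614 0.0337 0.074 ]
socket [0.4688 0.1428 0.042 ]
socket [0.4682 0.0862 0.042 ]
socket [0.467  0.0355 0.042 ]
stand corner [0.5859 0.5185 0.014 ]
stand corner [0.5521 0.4061 0.014 ]
stand corner [0.6429 0.3764 0.014 ]
rail corner [0.5089 0.2042 0.008 ]
rail corner [ 0.5049 -0.0284  0.008 ]
rail corner [ 0.4263 -0.028   0.008 ]
rail corner [0.4319 0.2054 0.008 ]
lens (array([0.5928, 0.3731, 0.1744]), np.float64(0.0009897607991578893))
```

Unit 3 is the proud one: its roof is at z≈0.0813 against 0.073 for the other two. It sits at about (0.467, 0.035), with the rail yawed about −1.4°. The lens is at about (0.591, 0.3685, 0.1745), with the stand's x axis at about (0.29, 0.957). I'll raise the arm and cross.

Request:
send_rows(deltas=[[0,0,0,-0.4,0,0,0],[0,0,0,-0.8,0,0,0],[0,-0.3,0.27,-0.8,0,0,0],[0,-0.6,0.55,-0.8,0,0,0],[0,-0.8,0.74,-0.8,0,0,0],[0,-1,0.92,-0.8,0,0,0]])

```text
time_s: 0.6
tool_pos: [0.2711, -0.381, 0.3112]
eef_rot: [[-0.921, -0.39, 0.0], [-0.39, 0.921, 0.0], [-0.0, 0.0, -1.0]]
contact_force: [0.8, -0.1, 0.5]
grip_width: 0.0124
gripper_force: 0.0
```

Request:
send_rows(deltas=[[0,-0.3,0.27,0,0,0,0],[0,-0.6,0.55,0,0,0,0],[0,-0.8,0.74,0,0,0,0],[0,-1,0.92,0,0,0,0],[0,-1,0.92,0,0,0,0]])

```text
time_s: 1.02
tool_pos: [0.3281, -0.2557, 0.3111]
eef_rot: [[-0.919, -0.394, 0.001], [-0.394, 0.919, 0.001], [-0.001, 0.001, -1.0]]
contact_force: [-0.7, -1.1, -0.8]
grip_width: 0.0004
gripper_force: 0.0
```

Request:
send_rows(deltas=[[0,-0.3,0.27,0,0,0,0],[0,-0.6,0.55,0,0,0,0],[0,-0.8,0.74,0,0,0,0],[0,-1,0.92,0,0,0,0],[0,-1,0.92,0,0,0,0]])

```text
time_s: 1.43
tool_pos: [0.3843, -0.1323, 0.3106]
eef_rot: [[-0.919, -0.393, -0.001], [-0.393, 0.919, 0.001], [0.0, 0.001, -1.0]]
contact_force: [0.6, -0.2, 0.2]
grip_width: -0.0
gripper_force: 0.0
```

Request:
send_rows(deltas=[[0,-0.3,0.27,0,0,0,0],[0,-0.6,0.55,0,0,0,-0.12],[0,-0.8,0.74,0,0,0,-0.18],[0,-1,0.92,0,0,0,-0.24],[0,-1,0.92,0,0,0,-0.3],[0,-1,0.92,0,0,0,-0.36],[0,-1,0.92,0,0,0,-0.42],[0,-1,0.92,0,0,0,-0.48]])

```text
time_s: 2.1
tool_pos: [0.4392, -0.0118, 0.3108]
eef_rot: [[-0.285, -0.959, -0.001], [-0.959, 0.285, -0.0], [0.001, 0.001, -1.0]]
contact_force: [-0.5, -0.9, 0.3]
grip_width: -0.0005
gripper_force: 0.0
```

```bash
cat >>h.py <<'E'
from scipy.spatial.transform import Rotation as Ro
def goal(pos,yaw):
    """delta in tool axes (send_rows units) to TCP pos with tool down, tool y at yaw deg"""
    s=bot.state();R=np.array(s["eef_rot"]);a=np.radians(yaw)
    y=np.array([np.cos(a),np.sin(a),0]);z=np.array([0,0,-1.]);T=np.c_[np.cross(y,z),y,z]
    d=R.T@(np.array(pos)-s["tool_pos"])/.1;r=Ro.from_matrix(R.T@T).as_rotvec()/2
    print("t",round(s["time_s"],2),"pos",np.round(s["tool_pos"],4),"yaw",np.round(np.degrees(np.arctan2(R[1,1],R[0,1])),2),"F",np.round(s["contact_force"],1),"w",round(s["grip_width"],4),"gf",s["gripper_force"])
    print("delta",np.round(d,3),np.round(r,4))
E
python3 -c "
from h import *
goal((.461,.035,.15),178.6)"
```

```text
t 2.1 pos [ 0.4392 -0.0118  0.3108] yaw 163.46 F [-0.5 -0.9  0.3] w -0.0005 gf 0.0
delta [-0.512 -0.077  1.608] [ 0.0005 -0.0003 -0.1321]
```

Request:
send_rows(deltas=[[0,-0.3,-0.05,0.3,0,0,-0.06],[0,-0.512,-0.077,0.6,0,0,-0.12],[0,-0.512,-0.077,0.95,0,0,-0.132],[0,-0.512,-0.077,1,0,0,-0.132]])

```text
time_s: 2.43
tool_pos: [0.4579, 0.0349, 0.2048]
eef_rot: [[-0.03, -0.999, -0.012], [-1.0, 0.03, -0.002], [0.002, 0.012, -1.0]]
contact_force: [-2.1, -0.4, -0.7]
grip_width: 0.0001
gripper_force: 0.0
```

Request:
send_rows(deltas=[[0,0,0,0.4,0,0,0],[0,0,0,0.8,0,0,0],[0,0,0,1,0,0,0],[0,0,0,1,0,0,0],[0,0,0,1,0,0,0]])

```text
time_s: 2.85
tool_pos: [0.4621, 0.0344, 0.1124]
eef_rot: [[-0.032, -0.999, -0.0], [-0.999, 0.032, -0.001], [0.001, 0.0, -1.0]]
contact_force: [1.1, -0.2, 1.5]
grip_width: -0.0002
gripper_force: 0.0
```

```bash
python3 -c "
from h import *
goal((.461,.035,.083),178.6)
f=lambda im,x0,y0,x1,y1,k:cv2.resize(im[y0:y1,x0:x1],None,fx=k,fy=k,interpolation=cv2.INTER_CUBIC)
a=f(grab('top'),300,170,400,250,4);b=f(grab('side'),285,170,385,285,4)
cv2.imwrite('pics/p1.png',np.hstack([np.pad(a,((0,140),(0,0),(0,0))),b]))"
```

```text
t 2.85 pos [0.4621 0.0344 0.1124] yaw 178.17 F [ 1.1 -0.2  1.5] w -0.0002 gf 0.0
delta [-0.006  0.011  0.294] [ 0.     -0.0006 -0.0038]
```

View pics/p1.png

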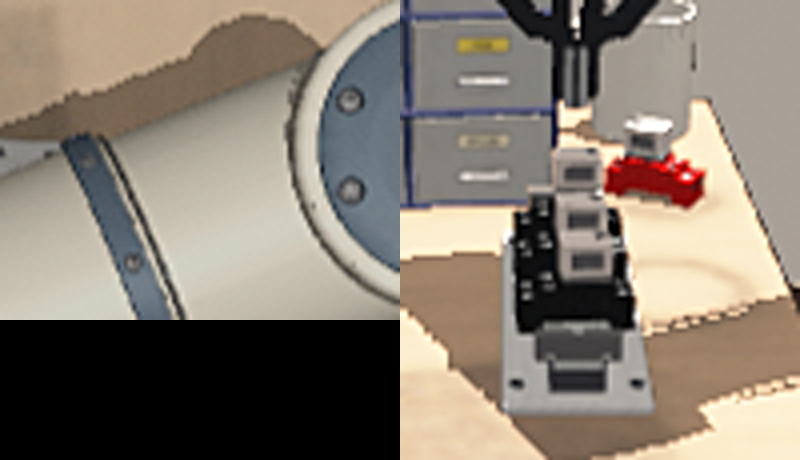

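The side view shows the closed fingertips at crop (576,100), straight above the proud relay at (577,170). I'll press gently.

Request:
send_rows(deltas=[[0,0,0.01,0.15,0,0,0],[0,0,0.01,0.24,0,0,0],[0,0,0.01,0.24,0,0,0],[0,0,0.01,0.28,0,0,0],[0,0,0.01,0.31,0,0,0],[0,0,0.01,0.34,0,0,0],[0,0,0.01,0.36,0,0,0],[0,0,0.01,0.36,0,0,0]])

```text
time_s: 3.62
tool_pos: [0.4615, 0.0354, 0.0763]
eef_rot: [[-0.031, -1.0, 0.002], [-1.0, 0.031, 0.0], [-0.0, -0.002, -1.0]]
contact_force: [0.0, -0.8, 2.4]
grip_width: 0.0002
gripper_force: 1.5
```

Request:
send_rows(deltas=[[0,0,0,0.01,0,0,0],[0,0,0,0.015,0,0,0],[0,0,0,0.015,0,0,0]])

```text
time_s: 3.87
tool_pos: [0.4616, 0.0354, 0.0751]
eef_rot: [[-0.03, -1.0, 0.002], [-1.0, 0.03, 0.0], [-0.0, -0.002, -1.0]]
contact_force: [-1.0, 0.1, 6.5]
grip_width: 0.0001
gripper_force: 2.9
```

Request:
send_rows(deltas=[[0,0,0,0.01,0,0,0],[0,0,0,0.02,0,0,0],[0,0,0,0.02,0,0,0]])

```text
time_s: 4.12
tool_pos: [0.4618, 0.0353, 0.0749]
eef_rot: [[-0.03, -1.0, 0.003], [-1.0, 0.03, -0.0], [0.0, -0.003, -1.0]]
contact_force: [-7.8, 0.4, 21.6]
grip_width: 0.0003
gripper_force: 10.6
```

Request:
send_rows(deltas=[[0,0,0,0.01,0,0,0],[0,0,0,0.02,0,0,0],[0,0,0,0.02,0,0,0]])

```text
time_s: 4.37
tool_pos: [0.4621, 0.0352, 0.0747]
eef_rot: [[-0.029, -1.0, 0.005], [-1.0, 0.029, -0.0], [0.0, -0.005, -1.0]]
contact_force: [-14.6, 1.5, 36.3]
grip_width: 0.0001
gripper_force: 18.2
```

Hard stop at z≈0.0749 with 36 N. I'll back off, look, and compare roof heights.

Request:
send_rows(deltas=[[0,0,0,-0.4,0,0,0],[0,0,0,-0.8,0,0,0],[85,0,0,-0.8,0,0,0],[85,0,0,-0.8,0,0,0],[85,0,0,-0.8,0,0,0],[85,0,0,-0.8,0,0,0],[85,0,0,-0.8,0,0,0]])

```text
time_s: 4.95
tool_pos: [0.4599, 0.035, 0.1487]
eef_rot: [[-0.031, -1.0, -0.002], [-1.0, 0.031, -0.001], [0.001, 0.002, -1.0]]
contact_force: [-0.8, -0.0, -0.5]
grip_width: 0.0606
gripper_force: 0.0
```

```bash
python3 -c "
from h import *
goal((.467,.035,.09),178.6)
b=cv2.resize(grab('side','side1')[150:280,290:390],None,fx=4.5,fy=4.5,interpolation=cv2.INTER_CUBIC)
cv2.imwrite('pics/p2.png',b)"
```

```text
t 4.95 pos [0.4599 0.035  0.1487] yaw 178.22 F [-0.8 -0.  -0.5] w 0.0606 gf 0.0
delta [-0.002 -0.073  0.586] [ 0.0012 -0.0004 -0.0033]
```

View pics/p2.png

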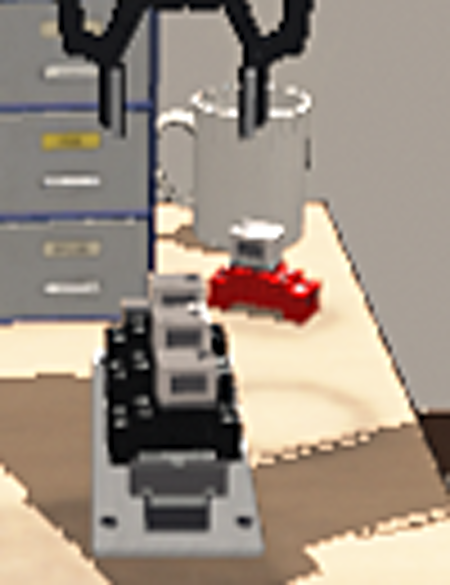

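The third roof (crop front edge ≈288, with 325 and 372 for the others) is now evenly spaced with its neighbours, so it's home. Open fingertips are at crop (112,133) and (247,133). I'll cast those for the tip height against the TCP.

```bash
python3 -c "
from h import *
for p in [(112,135),(247,135)]:
    o,d=ray('side',np.array(p)/4.5+[290,150]);k=(.040-o[1])/d[1];print(o+k*d)
goal((.467,.035,.09),178.6)
"
```

```text
[0.49522054 0.04       0.15511644]
[0.42518877 0.04       0.15477856]
t 5.0 pos [0.46   0.035  0.1487] yaw 178.22 F [-0.1 -0.8 -0. ] w 0.0678 gf 0.0
delta [-0.002 -0.072  0.587] [ 0.0011 -0.0005 -0.0033]
```

```bash
python3 -c "
from h import *
for n in('side0','side1'):
    im=cv2.cvtColor(cv2.imread(f'pics/{n}.png'),cv2.COLOR_BGR2GRAY)
    for c in(328,331): print(n,c,im[202:242,c].tolist())
for y,z in((.1418+.0105,.073),(.0848+.0105,.073),(.035+.0105,.073),(.035+.0105,.075),(.035+.0105,.081)):
    print(y,z,proj('side',(.4615,y,z)),proj('side',(.4615,y-.021,z)))
"
```

```text
side0 328 [112, 182, 242, 238, 249, 255, 255, 255, 122, 98, 56, 60, 67, 112, 117, 139, 255, 255, 255, 249, 124, 102, 56, 55, 48, 239, 255, 255, 255, 255, 116, 95, 47, 52, 49, 96, 143, 99, 52, 24]
side0 331 [133, 129, 113, 186, 248, 254, 255, 255, 123, 105, 56, 59, 65, 112, 117, 179, 255, 255, 255, 255, 121, 86, 59, 56, 65, 244, 255, 255, 255, 255, 125, 105, 58, 62, 69, 114, 141, 88, 54, 25]
side1 328 [113, 183, 243, 241, 236, 236, 237, 240, 229, 165, 173, 162, 136, 107, 51, 83, 150, 180, 177, 164, 129, 90, 58, 60, 64, 128, 183, 176, 177, 167, 132, 101, 48, 52, 49, 97, 144, 100, 50, 14]
side1 331 [134, 129, 114, 189, 244, 239, 240, 241, 215, 118, 143, 175, 135, 100, 45, 122, 190, 169, 180, 170, 131, 87, 60, 60, 75, 139, 182, 176, 177, 169, 132, 91, 59, 63, 68, 116, 142, 91, 52, 13]
0.15230000000000002 0.073 [332.19517085 231.38839444] [331.50189121 227.62573259]
0.0953 0.073 [330.37783134 221.52508152] [329.7569751  218.15548583]
0.045500000000000006 0.073 [328.94401416 213.7432733 ] [328.37753158 210.66878179]
0.045500000000000006 0.075 [328.95741356 212.9558644 ] [328.39034007 209.89426847]
0.045500000000000006 0.081 [328.99771033 210.58784653] [328.42885796 207.56513903]
```

The relay is home, with edge rows matching the 73 mm prediction to within about 0.7 mm. Descending over the socket with the gripper open.

Request:
send_rows(deltas=[[85,0,-0.07,0,0,0,-0.003],[85,0,-0.07,0.3,0,0,-0.003],[85,0,-0.07,0.6,0,0,-0.003],[85,0,-0.07,0.8,0,0,-0.003],[85,0,-0.07,0.98,0,0,-0.003],[85,0,-0.07,0.98,0,0,-0.003],[85,0,-0.07,0.98,0,0,-0.003]])

```text
time_s: 5.58
tool_pos: [0.4674, 0.0347, 0.0512]
eef_rot: [[-0.025, -1.0, -0.002], [-1.0, 0.025, -0.001], [0.001, 0.002, -1.0]]
contact_force: [0.8, -0.2, 1.1]
grip_width: 0.0845
gripper_force: 0.0
```

```bash
python3 -c "
from h import *
goal((.467,.0352,.011),178.5)
s=grab('side','side2');cv2.imwrite('pics/p3.png',cv2.resize(s[150:280,280:390],None,fx=4.5,fy=4.5,interpolation=cv2.INTER_CUBIC))
"
```

```text
t 5.58 pos [0.4674 0.0347 0.0512] yaw 178.59 F [ 0.8 -0.2  1.1] w 0.0845 gf 0.0
delta [-0.006  0.003  0.402] [ 0.0011 -0.0007  0.0008]
```

View pics/p3.png

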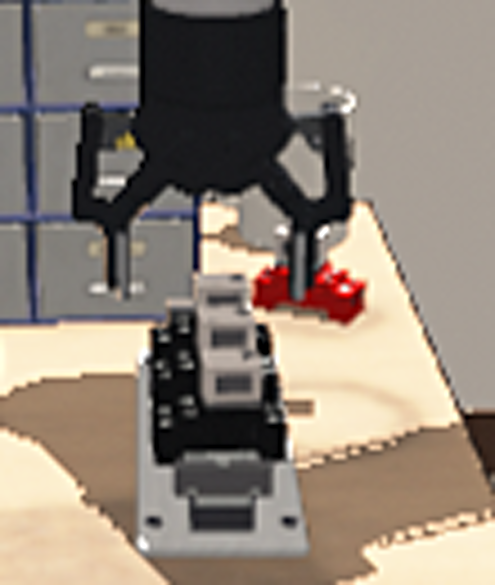

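The fingers, at crop columns 122 and 300 (middle 211), are centred on the socket: the relay at 222 less its 5.5 mm offset gives 210.5. Down, then grip.

Request:
send_rows(deltas=[[85,-0.005,0,0.2,0,0,0],[85,-0.005,0,0.3,0,0,0],[85,-0.005,0,0.37,0,0,0],[85,-0.005,0,0.4,0,0,0],[85,-0.005,0,0.4,0,0,0],[85,-0.005,0,0.4,0,0,0]])

```text
time_s: 6.13
tool_pos: [0.4683, 0.0358, 0.0126]
eef_rot: [[-0.025, -1.0, 0.001], [-1.0, 0.025, 0.0], [-0.0, -0.001, -1.0]]
contact_force: [0.7, 0.3, 0.3]
grip_width: 0.0851
gripper_force: 0.0
```

Request:
send_rows(deltas=[[55,0,0,0,0,0,0],[55,0,0,0,0,0,0],[55,0,0,0,0,0,0],[55,0,0,0,0,0,0],[55,0,0,0,0,0,0],[55,0,0,0,0,0,0],[55,0,0,0,0,0,0],[55,0,0,0,0,0,0]])

```text
time_s: 6.8
tool_pos: [0.4676, 0.0357, 0.0127]
eef_rot: [[-0.025, -1.0, 0.001], [-1.0, 0.025, 0.0], [-0.0, -0.001, -1.0]]
contact_force: [-3.0, 0.7, 6.4]
grip_width: 0.0632
gripper_force: 66.2
```

```bash
python3 -c "
from h import *
goal((.467,.0352,.011),178.5)
"
```

```text
t 6.8 pos [0.4676 0.0357 0.0127] yaw 178.58 F [-3.   0.7  6.4] w 0.0632 gf 66.2095494568348
delta [0.005 0.006 0.017] [-0.0003  0.0001  0.0007]
```

Gripped, opening 63.2 mm. Lifting straight up.

Request:
send_rows(deltas=[[55,0,0,-0.06,0,0,0],[55,0,0,-0.15,0,0,0],[55,0,0,-0.3,0,0,0],[55,0,0,-0.5,0,0,0],[55,0,0,-0.75,0,0,0],[55,0,0,-1,0,0,0],[55,0,0,-1,0,0,0],[55,0,0,-1,0,0,0]])

```text
time_s: 7.47
tool_pos: [0.4686, 0.036, 0.1138]
eef_rot: [[-0.025, -1.0, 0.004], [-1.0, 0.025, 0.002], [-0.002, -0.004, -1.0]]
contact_force: [-0.3, -0.1, -1.9]
grip_width: 0.063
gripper_force: 66.2
```

```bash
python3 -c "
from h import *
goal((.5528,.2234,.1372),163)
s=grab('side','side3');t=grab('top')
cv2.imwrite('pics/p4.png',np.hstack([cv2.resize(s[100:270,270:390],None,fx=3.3,fy=3.3,interpolation=cv2.INTER_CUBIC),cv2.resize(t[110:280,280:400],None,fx=3.3,fy=3.3)]))
"
```

```text
t 7.47 pos [0.4686 0.036  0.1138] yaw 178.57 F [-0.3 -0.1 -1.9] w 0.063 gf 66.20318815112114
delta [-1.895 -0.795 -0.227] [-0.0018  0.0012  0.1358]
```

View pics/p4.png

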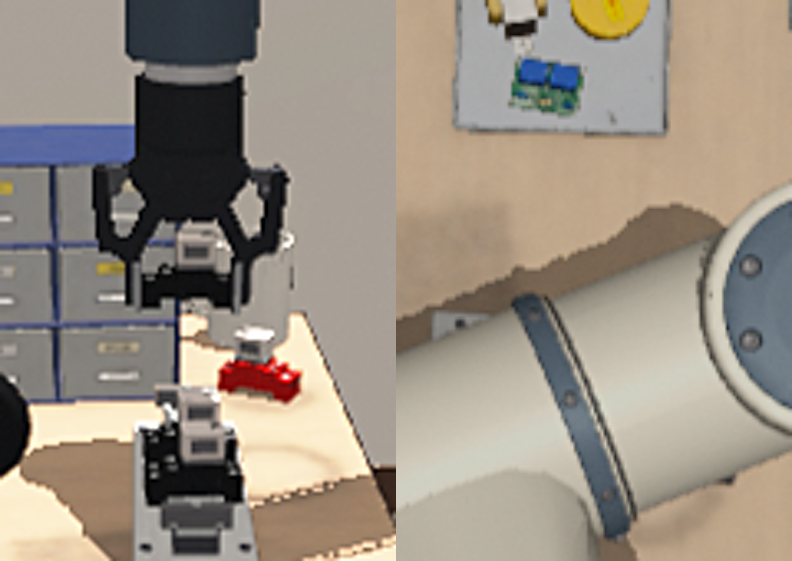

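Unit held level at side crop (190,275), with the other two still on the rail. Carrying it to the camera.

Request:
send_rows(deltas=[[55,-0.1,-0.04,-0.15,0,0,0.02],[55,-0.3,-0.12,-0.227,0,0,0.05],[55,-0.55,-0.23,-0.227,0,0,0.09],[55,-0.8,-0.33,-0.227,0,0,0.12],[55,-0.95,-0.4,-0.227,0,0,0.136],[55,-0.95,-0.4,-0.227,0,0,0.136],[55,-0.95,-0.4,-0.227,0,0,0.136]])

```text
time_s: 8.15
tool_pos: [0.5093, 0.1298, 0.1329]
eef_rot: [[-0.291, -0.957, -0.003], [-0.957, 0.291, -0.001], [0.002, 0.002, -1.0]]
contact_force: [-0.6, -0.5, -1.9]
grip_width: 0.0629
gripper_force: 66.4
```

```bash
python3 -c "
from h import *
goal((.5528,.2234,.1372),163)
"
```

```text
t 8.15 pos [0.5093 0.1298 0.1329] yaw 163.07 F [-0.6 -0.5 -1.9] w 0.0629 gf 66.43856093287468
delta [-1.022 -0.144 -0.045] [ 0.0012 -0.0011  0.0006]
```

Request:
send_rows(deltas=[[55,-0.2,-0.03,-0.01,0,0,0],[55,-0.45,-0.06,-0.03,0,0,0],[55,-0.7,-0.1,-0.045,0,0,0],[55,-0.9,-0.13,-0.045,0,0,0],[55,-1,-0.144,-0.045,0,0,0],[55,-1,-0.144,-0.045,0,0,0],[55,-1,-0.144,-0.045,0,0,0],[55,-1,-0.144,-0.045,0,0,0]])

```text
time_s: 8.82
tool_pos: [0.5523, 0.2197, 0.1387]
eef_rot: [[-0.293, -0.956, -0.001], [-0.956, 0.293, -0.001], [0.001, 0.001, -1.0]]
contact_force: [-1.1, 0.6, -2.4]
grip_width: 0.0635
gripper_force: 66.4
```

```bash
python3 -c "
from h import *
goal((.5528,.2234,.1372),163)
s=grab('side','side4');t=grab('top','top4')
cv2.imwrite('pics/p5.png',np.hstack([cv2.resize(s[165:285,200:350],None,fx=2.7,fy=2.7,interpolation=cv2.INTER_CUBIC),cv2.resize(t[100:220,150:290],None,fx=2.7,fy=2.7,interpolation=cv2.INTER_CUBIC)]))
"
```

```text
t 8.82 pos [0.5523 0.2197 0.1387] yaw 162.95 F [-1.1  0.6 -2.4] w 0.0635 gf 66.41910552978516
delta [-0.037  0.007  0.015] [ 0.0004 -0.0005 -0.0004]
```

View pics/p5.png

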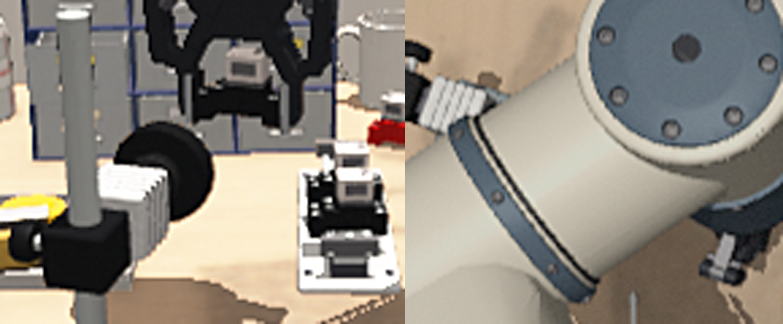

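The unit hangs level in front of the lens ring (side crop: ring centre (165,172), unit (240,95)). I'll refine the lens centre by fitting the ring in the first pictures, and check the seam pixel.

```bash
python3 -c "
from h import *
np.set_printoptions(precision=4,suppress=True)
def dark(im,x0,y0,x1,y1,th,op):
    g=cv2.resize(cv2.cvtColor(im,cv2.COLOR_BGR2GRAY)[y0:y1,x0:x1],None,fx=4,fy=4,interpolation=cv2.INTER_CUBIC)
    m=cv2.morphologyEx((g<th).astype(np.uint8),cv2.MORPH_OPEN,cv2.getStructuringElement(2,(op,op)))
    c=max(cv2.findContours(m,0,1)[0],key=cv2.contourArea);e=cv2.fitEllipse(cv2.convexHull(c));x,y,w,h=cv2.boundingRect(c)
    f=lambda p:(np.array(p)+.5)/4-.5+[x0,y0]
    return f(e[0]),np.array(e[1])/4,e[2],f((x+w/2-.5,y+h/2-.5)),(w/4,h/4)
s0=cv2.imread('pics/side0.png');t0=cv2.imread('pics/top0.png')
S=dark(s0,240,205,285,255,70,25);print('side ring',S)
T=dark(t0,184,132,212,170,75,9);print('top ring',T)
print('tri',tri(T[3],S[3]))
xs=np.array([.29,.957,0]);L=np.array([.5912,.3685,.1745])
print('proj lens side',proj('side',L),'ringmid',proj('side',L+.006*xs),'top',proj('top',L))
print('scale px/m side at lens',proj('side',L+[0,0,.01])-proj('side',L))
s=bot.state();p=np.array(s['tool_pos']);xk=-np.array(s['eef_rot'])[:,1]
xk=np.array(s['eef_rot'])[:,1]*-1
seam=p-.0055*xk+[0,0,.05-.0127];print('seam',seam,'px',proj('side',seam))
for v in(-1,1):print('seam front corners',proj('side',seam+xs*.0105+v*.014*xk),'top',proj('side',seam+xs*.0105+v*.014*xk+[0,0,.023]),'socket foot',proj('side',p+xs*.0135+v*.032*xk+[0,0,.0093]),)
im=cv2.cvtColor(cv2.imread('pics/side4.png'),cv2.COLOR_BGR2GRAY)
for c in(290,294):print(c,[(175+i,int(v)) for i,v in enumerate(im[175:212,c])])
print('row190',im[190,265:320].tolist());print('row203',im[203,262:320].tolist())
"
```

```text
side ring (array([260.4631, 227.5552]), array([34.652 , 37.5606]), 130.71096801757812, array([260.5  , 227.625]), (36.0, 36.25))
top ring (array([197.1175, 150.5702]), array([29.3185, 34.8446]), 127.0663833618164, array([194.5 , 150.75]), (22.0, 30.0))
tri (array([0.5923, 0.3863, 0.1801]), np.float64(0.00022848793727585278))
proj lens side [262.1424 226.5811] ringmid [260.7564 227.9746] top [204.2999 152.2276]
scale px/m side at lens [-0.2052 -5.8224]
seam [0.5473 0.2215 0.1764] px [291.116  196.1533]
seam front corners [296.4768 198.4965] top [296.3824 186.8561] socket foot [302.4263 213.5653]
seam front corners [282.4254 197.1932] top [282.2072 185.6398] socket foot [270.6538 210.3439]
290 [(175, 23), (176, 24), (177, 24), (178, 21), (179, 5), (180, 72), (181, 136), (182, 149), (183, 178), (184, 176), (185, 168), (186, 151), (187, 131), (188, 87), (189, 61), (190, 64), (191, 62), (192, 77), (193, 125), (194, 139), (195, 90), (196, 51), (197, 20), (198, 14), (199, 14), (200, 15), (201, 16), (202, 14), (203, 16), (204, 15), (205, 15), (206, 12), (207, 30), (208, 95), (209, 139), (210
[... 246 characters left out ...]
4, 145), (195, 108), (196, 50), (197, 43), (198, 15), (199, 15), (200, 15), (201, 16), (202, 16), (203, 17), (204, 17), (205, 17), (206, 12), (207, 3), (208, 78), (209, 141), (210, 132), (211, 131)]
row190 [10, 22, 23, 23, 23, 20, 20, 15, 42, 101, 107, 132, 129, 129, 131, 131, 131, 129, 132, 143, 108, 56, 63, 65, 64, 64, 64, 63, 60, 87, 150, 141, 122, 111, 134, 204, 193, 64, 13, 22, 25, 25, 24, 27, 37, 22, 25, 25, 24, 24, 24, 25, 23, 19, 33]
row203 [125, 125, 130, 122, 29, 18, 64, 126, 110, 29, 11, 16, 17, 16, 16, 17, 16, 15, 16, 17, 17, 17, 16, 16, 16, 17, 16, 13, 16, 16, 17, 18, 17, 15, 16, 14, 15, 14, 14, 11, 6, 45, 124, 116, 103, 28, 20, 23, 18, 27, 85, 140, 132, 130, 129, 130, 129, 129]
```

The relay edges match the prediction: still home, seam z≈0.176 against a lens height of about 0.175. The lateral error is under 1 mm and the distance about 154 mm. One last nudge forward, then hold.

Request:
send_rows(deltas=[[55,-0.02,0,0.003,0,0,0],[55,-0.04,0,0.006,0,0,0],[55,-0.04,0,0.006,0,0,0],[55,-0.04,0,0.006,0,0,0],[55,-0.04,0,0.006,0,0,0],[55,-0.04,0,0.006,0,0,0],[55,-0.04,0,0.006,0,0,0],[55,-0.04,0,0.006,0,0,0]])

```text
time_s: 9.58
tool_pos: [0.5542, 0.2247, 0.1384]
eef_rot: [[-0.293, -0.956, -0.0], [-0.956, 0.293, -0.0], [0.0, 0.0, -1.0]]
contact_force: [0.1, 0.4, -1.3]
grip_width: 0.0632
gripper_force: 66.4
```

```bash
python3 -c "
from h import *
goal((.5528,.2234,.1372),163)
print(bot.job_done())"
```

```text
t 9.58 pos [0.5542 0.2247 0.1384] yaw 162.98 F [ 0.1  0.4 -1.3] w 0.0632 gf 66.42113372683525
delta [0.017 0.009 0.012] [ 0.     -0.     -0.0001]
the job is handed in; nothing more can be done
None
```

I pressed the proud relay (the unit nearest the cabinet) home, then lifted that unit off the rail by its socket and handed in at 9.6 s, holding it still about 15 cm in front of the lens, level, with the coil end on the camera's right; no verdict came back.

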